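# Turn the lino block and lock it in the printing bed

### The job

The oblong lino printing block lies carved face down on the bench. Turn it over, set it down gently (never let it drop or topple) carved face up on the wooden lock-up bed, centred and lengthwise between the end stop and the sliding jaw, and let go of it; then slide the jaw up by its steel post until the block is held snugly against the end stop. Leave the other things on the bench where they are.

Things in the scene. Friction and masses are not known exactly. Their poses are not given: they have to be found in the camera images.
- block: the oblong printing block, 56 mm (its x) by 100 mm (its y) by 23 mm thick (its z), about 100 g: pale wood back, dark lino face carved with a leaf in a raised frame. Origin at its centre. Its carved face looks along its own -z, so at the start its +z points up, and when turned over its -z points up. It lies directly on the bench, and is stable standing on one of its 56 x 23 mm ends. Either end may go to the stop
- bed: the lock-up bed, fixed to the bench: a plywood base 100 mm (its x) by 185 mm (its y), top face 10 mm above the bench, open along both long sides. At its +y end a fixed wooden end stop 80 mm wide, inner face at y = +70 mm; at its -y end the sliding jaw. Both rise 17 mm above the base's top face. Origin at the centre of its underside; z up
- seat (a point): where the block's centre belongs on the bed when it lies snug against the end stop: 50 mm in front of the stop's inner face, on the bed's centre line, 21.5 mm above the bench. Axes as the bed's
- jaw (a joint): travel of the sliding jaw in m: 0 is fully open (140 mm between jaw face and end stop), it grows as the jaw slides along the bed's +y towards the stop, 0.040 when the gap is the block's 100 mm, 0.075 at most. Drags with about 2 N and stays where it is left
- jaw_post (a point): top centre of the steel post on the jaw, to pinch or push it by: 24 mm (bed's x) by 18 mm (bed's y), standing 32 mm proud of the jaw's top, its top 59.5 mm above the bench. The jaw's working face is 11 mm ahead of the post's axis (bed's +y), its body 80 x 22 mm
- small_block: a small square printing block, 50 x 50 x 23 mm, already carved face up; a bystander. Origin at its centre
- knife: a palette knife lying flat, 190 mm long, up to 22 mm wide and 16 mm high, blade to its +x; a bystander. Origin on the underside where handle meets blade
- roller: a hand ink roller lying down, rubber drum 40 mm thick and 100 mm wide along its y, handle to its -x, 40 mm high; a bystander. Origin under the drum
- tin_a: a round metal ink tin with paper label, white lid, 72 mm across, 50 mm high; a bystander. Origin at the centre of its underside
- tin_b: a round plain metal ink tin, white lid, 72 mm across, 50 mm high; a bystander. Origin at the centre of its underside
- baren: a round cork rubbing pad 104 mm across with a wooden bar grip, 26 mm high; a bystander. Origin at the centre of its underside
- cup: a white ceramic cup, 72 mm across, 80 mm high; a bystander. Origin at the centre of its underside
Mind the look-alikes: they are no part of the job. What is shaped like the block but orange, red or turquoise is not meant.

How it is judged:
On the way:
1. the block lies carved face up on the bed between stop and jaw, let go of (angle between block's own z axis and vertical above 3.04 rad and x of block in the frame of seat between -0.02 and 0.02 m and y of block in the frame of seat between -0.04 and 0.005 m and z of block in the frame of seat between -0.003 and 0.003 m and contact force between block and the fingers below 0.1 N), for 0.2 s.
At the end, for the whole second after the job is handed in: the block lies flat on the bed, carved face up, at rest; its centre within 3 mm of the seat along the bed and 12 mm across it, in line with the bed within 0.08 rad; the jaw closed to at least 0.037, so that it holds the block against the end stop (angle between block's own z axis and vertical above 3.06 rad and x of block in the frame of seat between -0.012 and 0.012 m and y of block in the frame of seat between -0.003 and 0.003 m and z of block in the frame of seat between -0.003 and 0.003 m and angle between the y axis of block and the y axis of seat, either way round below 0.08 rad and value of joint jaw above 0.037 m and linear speed of block below 0.02 m/s); the robot touches nothing.
It fails at once if the block drops or topples freely (over 0.6 m/s or 8 rad/s while the fingers do not touch it) (contact force between block and the fingers below 0.05 N and (linear speed of block above 0.6 m/s or angular speed of block above 8 rad/s)).
It fails at once if another thing on the bench is shifted by more than 25 mm (distance of any of small_block, knife, roller, tin_a, tin_b, baren, cup from where it was at the start of the episode above 0.025 m).
It also fails if it takes over 72 s, if anything falls off the work surface, if the arm or the gripper's body presses on something with over 40 N, if the wrist force passes 120 N, or if a joint passes its speed limit or range.

### The arm

A 6-joint arm with a two-finger parallel gripper is mounted at the origin on the work surface. World frame = base frame: x ahead of the robot, y to its left, z up, the work surface at z = 0. Lengths are in m, angles in rad, forces in N, time in s.
With the tool pointing down it reaches from about 0.375 to 0.975 m from the base axis. Payload 3.8 kg.
Tool frame: the origin (TCP) lies at the very end of the fingers, on their centre line; the grasp point (between the pads) lies 19 mm behind it (robot.grasp_offset is the distance from the TCP to the grasp point, in m); z points along the fingers, y is the line along which they close (so a half turn about z gives the same grasp; the last joint's range is limited). The gripper opens to 85 mm and grips with 20 to 120 N. Pads are 22 mm wide; open, the fingers measure 114 mm over their backs; the gripper's body (76 mm by 85 mm) begins 54 mm behind the grasp point. The pads swing forward as they close: fully open they stand 13 mm farther back than shut.
Start: joints at [-1.227, 0.264, 1.604, -0, 1.274, -0.037], TCP at [0.251, -0.627, 0.231] pointing down, gripper open.
Joint ranges: [-2.63, 2.63], [-0.94, 2.18], [0.31, 2.57], [-1.31, 4.45], [0, 2.66], [-2.55, 2.55]. Speed limits (rad/s): [2.57, 2.57, 3.14, 3.14, 3.14, 3.14].

### API

Orientations are given as a rotation vector (axis times angle).
In Python, from rig import robot gives the robot as it stands.
- The arm moves only by the tool arm_command, never from a script. Its argument "motion" is a list of rows, each a list of 3 entries, a list of its own where there are three numbers: the turn, a rotation vector about the tool's x, y, z in degrees, then the shift along the tool's x, y, z in m, then the opening, from -1 (shut) to 1 (fully open). In form: [[[rx, ry, rz], [x, y, z], hand], ...]. A call has 1 to 20 rows; each row shifts and turns the commanded pose from where the row before left it, along the tool's axes as they then stand; what a row does not reach is not made up. A row lasts 1/12 s, in which the tool goes at most 41.7 mm and 7.16 degrees, less where a joint would pass 70% of its speed; a pose out of reach is approached as far as the arm can. A call with a gripper value outside its range is refused whole. The fingers move at their own pace and stop on an object; the grip force is fixed at half the most. Time passes only in rows, so rows that do not move let the fingers close. It gives the time, the measured TCP pose, the force, the opening and the grip force at its end, in the units of the state.
- robot.read_state(): the state, without advancing time (a new reading comes with each control period).
- robot.get_image(name): name is "scene" or "side" or "wrist"; returns (picture, depth): 480x640x3 uint8, red, green, blue; 480x640 float32, m along the optical axis (not along the pixel's ray), 0 where there is no reading.
- robot.camera_params(name): a dict with "vfov" (degrees; the focal length in pixels is half the picture's height over the tangent of half this angle, whatever the lens; pixels are square), "cx", "cy" (the principal point, pixels), "distortion" ([k1, k2, p1, p2, k3] as OpenCV has them; the pictures are not rectified), "R" (3x3) and "t" (3): a world point X has camera coordinates R X + t; the wrist camera has in their place "mount" (4x4, takes a point from camera to tool coordinates, whose origin is the TCP and whose axes are the flange's). Camera axes: x right, y down, z forward; pixel columns grow to the right and rows downward; lengths in m; the calibration is good to about 2 mm. A picture is of the moment at which its call begins: read the wrist's pose just before it. camera_params takes no time and is no camera call.
- robot.hand_in(): hands the job in; it is judged then, once.
The state is a dict: "time_s": time; "qpos": joint angles; "qvel": joint speeds; "joint_efforts": joint torques, N m; "position": TCP position; "tool_rot": TCP orientation; "force": force on the tool from outside, world axes, zero at the start; "ft_torque": the same for the moment, N m; "finger_gap": opening from 0.0 (shut) to 1.0 (fully open); "finger_force": force on a finger pad.
Only numpy, scipy, OpenCV 4.12 (cv2) and the standard library are available. Lean on these libraries where they do the work, as an engineer would, in place of code of your own. Each camera call takes 0.05 s, during which the arm holds its last target. There are 200 camera calls.

## Working session

There is one attempt and no reset: what is moved stays moved. The work goes in short steps, Python scripts to look and compute and a tool call to move; the robot and the scene stay as the last step left them, time stands still between calls to the robot, and variables do not carry over. Pictures are saved under pics/ and viewed, at most 12 in all, crops included, and the job is handed in when it is done.

Besides the shell and the picture viewer there is one more tool, called in YAML: its name, and indented under it one key for each argument. arm_command: Moves the arm, as the interface text tells. Its arguments: {"type":"object","properties":{"motion":{"type":"array","items":{"type":"array"}}},"required":["motion"]}

```bash
mkdir -p pics; ls; cat > h.py <<'E'
import numpy as np, cv2
from rig import robot
from scipy.spatial.transform import Rotation as R
def cam(name):
    p=robot.camera_params(name); f=240/np.tan(np.radians(p['vfov'])/2)
    K=np.array([[f,0,p['cx']],[0,f,p['cy']],[0,0,1]]); d=np.array(p['distortion'],float)
    if 'mount' in p:
        s=robot.read_state(); T=np.eye(4); T[:3,:3]=R.from_rotvec(s['tool_rot']).as_matrix(); T[:3,3]=s['position']
        M=T@np.array(p['mount']); return K,d,M[:3,:3],M[:3,3]
    Rm=np.array(p['R']); return K,d,Rm.T,-Rm.T@np.array(p['t'])
def toplane(c,uv,z):
    K,d,Rw,o=c; uv=np.array(uv,float).reshape(-1,1,2)
    n=cv2.undistortPoints(uv,K,d)[:,0]; r=np.c_[n,np.ones(len(n))]@Rw.T
    return o+r*((z-o[2])/r[:,2])[:,None]
def cloud(c,depth):
    K,d,Rw,o=c; v,u=np.mgrid[:480,:640]
    n=cv2.undistortPoints(np.stack([u,v],-1).reshape(-1,1,2).astype(float),K,d)[:,0]
    return ((np.c_[n,np.ones(len(n))]*depth.reshape(-1,1))@Rw.T+o).reshape(480,640,3)
def shot(name,fn):
    c=cam(name); im,dp=robot.get_image(name); cv2.imwrite('pics/'+fn+'.png',im[:,:,::-1]); np.save('pics/'+fn+'.npy',cloud(c,dp)); np.save('pics/'+fn+'_d.npy',dp)
    return c,im,dp
E
python3 - <<'E'
from h import *
for n in ['scene','side']:
    c,im,d=shot(n,n+'0'); print(n,c[3],c[2][:,2],(d>0).mean())
s=robot.read_state();print(s)
E
```

```text
pics
scene [1.06718271 0.47698301 1.03446339] [-0.44390635 -0.3735086  -0.81451733] 0.9958756510416666
side [ 0.3993438  -0.66345163  0.69367222] [ 0.14800338  0.75011347 -0.64453454] 0.9961588541666667
{'time_s': 0.1, 'qpos': array([-1.22688852e+00,  2.64686571e-01,  1.60526136e+00, -1.47001079e-05,
        1.27369267e+00, -3.69121087e-02]), 'qvel': array([-0.00126785, -0.00195998, -0.00132525, -0.00168627, -0.00042383,
       -0.0006433 ]), 'joint_efforts': array([ 9.36704200e-04, -5.16704750e+01, -3.68590271e+01, -1.04746735e-05,
        6.31075280e-03,  6.57265335e-07]), 'position': array([ 0.25064563, -0.6260184 ,  0.2300677 ]), 'tool_rot': array([-3.08282729e+00, -5.94206426e-01,  5.13333858e-04]), 'force': array([0.69038142, 1.10114099, 0.48349925]), 'ft_torque': array([ 0.01836367, -0.02307139,  0.00960483]), 'finger_force': 0.0, 'finger_gap': 1.0010424371452982}
```

```bash
python3 -c "
import cv2,numpy as np
a=cv2.imread('pics/scene0.png');b=cv2.imread('pics/side0.png')
cv2.imwrite('pics/both.png',cv2.resize(np.vstack([a,b]),(400*1,600)))"
```

```text
(no output)
```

View pics/scene0.png

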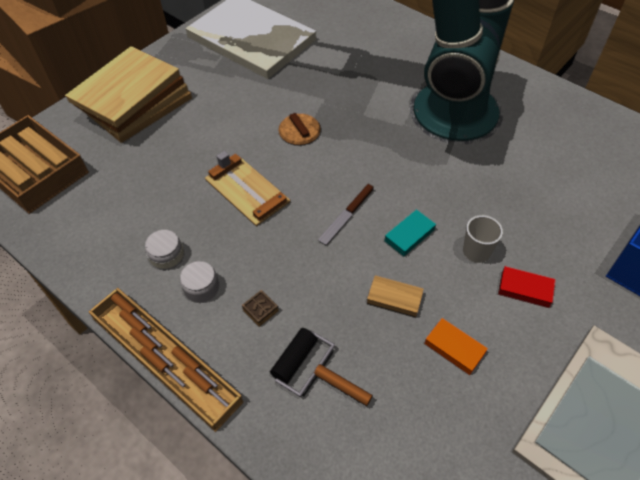

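View pics/side0.png

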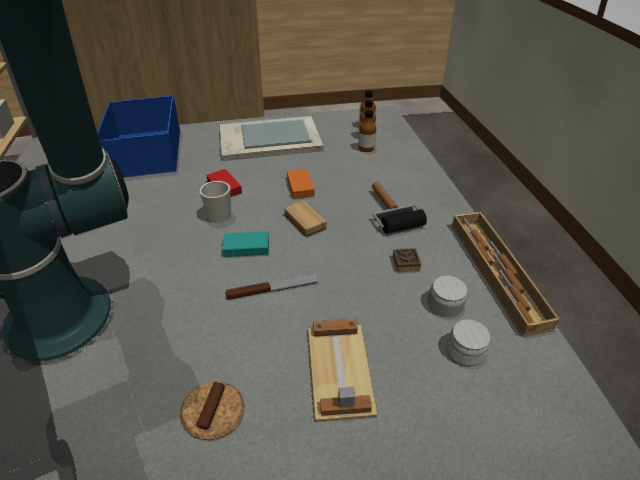

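The pale wood block is at scene (396,295) and side (305,218). Its look-alikes in the scene view are turquoise (410,232), orange (456,345) and red (527,286). Only the pale one matches the described wood back. The bed is at scene (247,190), with its post at (223,159). Next I measure these and make one crop to confirm.

```bash
python3 - <<'E'
from h import *
def top(n,box,zlo,zhi,lab):
    P=np.load(f'pics/{n}0.npy'); u0,v0,u1,v1=box
    Q=P[v0:v1,u0:u1].reshape(-1,3); Q=Q[(Q[:,2]>zlo)&(Q[:,2]<zhi)]
    r=cv2.minAreaRect((Q[:,:2]*1000).astype(np.float32)); m=np.median(Q[:,2])
    print(n,lab,len(Q),'z',m.round(4),'rect',np.round(r[0],1),np.round(r[1],1),round(r[2],1),'mean',Q[:,:2].mean(0).round(4))
for n,bs in {'scene':dict(block=(360,270,430,322),bed=(198,145,295,228),post=(198,145,295,228),sb=(235,285,285,330),cup=(455,205,515,268),knife=(312,178,380,250),turq=(382,208,438,256)),
 'side':dict(block=(278,195,334,240),bed=(300,312,382,425),post=(300,312,382,425),sb=(385,242,428,278),cup=(195,178,240,225),knife=(220,272,325,303),turq=(215,228,275,260))}.items():
    for k,b in bs.items():
        lo,hi={'block':(.019,.03),'bed':(.005,.014),'post':(.052,.07),'sb':(.017,.03),'cup':(.07,.09),'knife':(.004,.02),'turq':(.018,.03)}[k]
        top(n,b,lo,hi,k)
    top(n,bs['bed'],.022,.032,'stop/jaw')
    # colour contour of block top
    im=cv2.imread(f'pics/{n}0.png'); hsv=cv2.cvtColor(im,cv2.COLOR_BGR2HSV); u0,v0,u1,v1=bs['block']
    m=np.zeros((480,640),np.uint8); m[v0:v1,u0:u1]=cv2.inRange(hsv,(8,60,115),(30,255,255))[v0:v1,u0:u1]
    cn=max(cv2.findContours(m,0,1)[0],key=cv2.contourArea); X=toplane(cam(n),cn[:,0],.023)
    print('colour',n,cv2.minAreaRect((X[:,:2]*1000).astype(np.float32)))
a=cv2.resize(cv2.imread('pics/scene0.png')[265:330,350:440],None,fx=4.4,fy=4.4);b=cv2.resize(cv2.imread('pics/scene0.png')[145:230,195:300],(400,324))
a=cv2.resize(a,(400,290)); cv2.imwrite('pics/crop.png',np.vstack([a,b[:310]]))
E
```

```text
scene block 1000 z 0.0211 rect [538.6 203.2] [59.7 99.8] 21.9 mean [0.5388 0.2045]
scene bed 1956 z 0.0079 rect [ 526.5 -217.3] [188.4 101.2] 83.3 mean [ 0.5289 -0.2188]
scene post 80 z 0.0566 rect [ 517.9 -292.7] [21.7 23.7] 79.1 mean [ 0.518  -0.2935]
scene sb 439 z 0.0198 rect [727.7  16.4] [52.9 51.9] 83.1 mean [0.7281 0.0178]
scene cup 313 z 0.0758 rect [336.  267.8] [70.8 71.7] 78.8 mean [0.3356 0.2681]
scene knife 657 z 0.0088 rect [433.2  21.1] [191.9  65.3] 3.3 mean [0.4409 0.0005]
scene turq 950 z 0.0208 rect [392.6 136.3] [ 58.3 104.5] 84.0 mean [0.3937 0.1366]
scene stop/jaw 490 z 0.0249 rect [ 526.5 -214.9] [185.5  80.6] 83.3 mean [ 0.5295 -0.2021]
colour scene ((538.4635009765625, 202.49485778808594), (57.28242492675781, 101.55029296875), 21.8726749420166)
side block 652 z 0.0229 rect [537.4 200.3] [ 58.7 102. ] 22.2 mean [0.537  0.1977]
side bed 4019 z 0.0104 rect [ 528.9 -213.4] [201.8 107. ] 83.2 mean [ 0.5231 -0.2235]
side post 185 z 0.0597 rect [ 515.1 -297.8] [18.3 24.5] 81.7 mean [ 0.5146 -0.2996]
side sb 426 z 0.0224 rect [725.8  14.7] [52.7 51.8] 84.2 mean [0.7262 0.0128]
side cup 287 z 0.0774 rect [333.3 264.8] [72.4 69.4] 61.9 mean [0.3332 0.2653]
side knife 847 z 0.0115 rect [433.5  -2.1] [ 74.4 195.3] 76.7 mean [ 0.4268 -0.0052]
side turq 810 z 0.0229 rect [389.6 133.8] [ 61.1 100. ] 83.2 mean [0.3901 0.1309]
side stop/jaw 1049 z 0.0276 rect [ 525.1 -218.8] [184.1  80. ] 83.5 mean [ 0.524  -0.2225]
colour side ((537.59814453125, 203.33644104003906), (55.35038375854492, 101.28877258300781), 21.993114471435547)
```

View pics/crop.png

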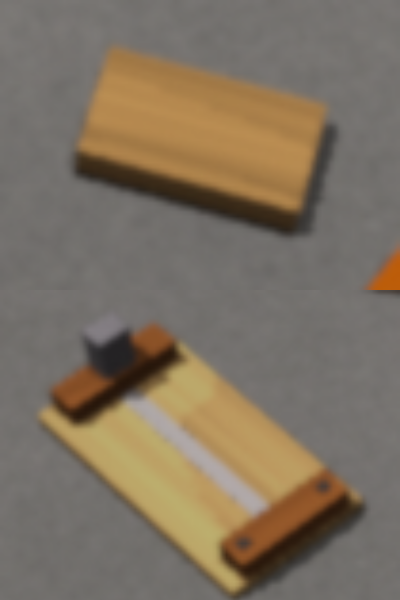

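Confirmed: a plain wood oblong at scene (396,295), the bed at (247,190), and the jaw with its post at the upper left of the bed. The heights and sizes agree with those given (56x100 mm, 188x101 mm).
- **Block:** centre (0.538, 0.2025), long axis at 112°.
- **Bed:** centre (0.527, -0.216), +y axis at 83.3°.
- **Seat:** (0.529, -0.196).

Plan: two 90° flips about the closing axis, with the tool tilted 45° each time. The block stands on one end in between so I can regrasp it. First I swing over to it.

arm_command:
  motion:
    - [[0,0,-4.5],[0.041,-0.005,0],1]
    - [[0,0,-4.5],[0.041,-0.005,0],1]
    - [[0,0,-4.5],[0.041,-0.005,0],1]
    - [[0,0,-4.5],[0.041,-0.005,0],1]
    - [[0,0,-4.5],[0.041,-0.005,0],1]
    - [[0,0,-4.5],[0.041,-0.005,0],1]
    - [[0,0,-4.5],[0.041,-0.005,0],1]
    - [[0,0,-4.5],[0.041,-0.005,0],1]
    - [[0,0,-4.5],[0.041,-0.005,0],1]
    - [[0,0,-4.5],[0.041,-0.005,0],1]
    - [[0,0,-4.5],[0.041,-0.005,0],1]
    - [[0,0,-4.5],[0.041,-0.005,0],1]
    - [[0,0,-4.5],[0.041,-0.005,0],1]
    - [[0,0,-4.5],[0.041,-0.005,0],1]
    - [[0,0,-4.5],[0.041,-0.005,0],1]
    - [[0,0,-4.5],[0.041,-0.005,0],1]
    - [[0,0,-4.5],[0.041,-0.005,0],1]
    - [[0,0,-4.5],[0.041,-0.005,0],1]
    - [[0,0,-4.5],[0.041,-0.005,0],1]
    - [[0,0,-4.5],[0.041,-0.005,0],1]

```text
time_s: 1.77
position: [0.4858, 0.0808, 0.2309]
tool_rot: [-1.756, -2.605, -0.0]
force: [0.7, -0.0, 0.5]
finger_gap: 1.001
finger_force: 0.0
```

```bash
cat >> h.py <<'E'
def pose():
    s=robot.read_state(); return np.array(s['position']),R.from_rotvec(s['tool_rot']),s
def rot(yheading,tilt):  # tool y horizontal at heading (deg), tilt about tool y (deg)
    a=np.radians(yheading); y=np.array([np.cos(a),np.sin(a),0]); z=np.array([0,0,-1.]); x=np.cross(y,z)
    return R.from_matrix(np.c_[x,y,z])*R.from_euler('y',tilt,degrees=True)
def goto(pos,Rt):
    p,Rc,s=pose(); d=np.array(pos)-p
    print('t',s['time_s'],'p',p.round(4),'gap',round(s['finger_gap'],3),'ff',s['finger_force'],'F',np.round(s['force'],1),'q',np.round(s['qpos'],2))
    print(' turn(deg,tool)',np.degrees((Rc.inv()*Rt).as_rotvec()).round(2),'shift now-axes',Rc.inv().apply(d).round(4),'shift target-axes',Rt.inv().apply(d).round(4),'world',d.round(4))
E
python3 - <<'E'
from h import *
c,im,dp=shot('wrist','w1')
P=np.load('pics/w1.npy'); Q=P.reshape(-1,3); ok=(Q[:,2]>.017)&(Q[:,2]<.03)&(np.hypot(Q[:,0]-.538,Q[:,1]-.2025)<.075)
print(ok.sum()); 
if ok.sum()>100: print(np.median(Q[ok,2]),cv2.minAreaRect((Q[ok,:2]*1000).astype(np.float32)))
B=np.array([.375,-.927,0]); C=np.array([.538,.2025,0])
goto(C+.025*B+[0,0,.1],rot(22,0))
for n,uv in dict(orange=(456,345),roller=(300,355),rollerend=(370,398),turq=(410,232)).items(): print(n,toplane(cam('scene'),[uv],.02).round(3))
E
```

```text
9544
0.022774783462733567 ((538.0313720703125, 203.08860778808594), (57.63606262207031, 100.1368408203125), 22.030838012695312)
t 1.8167 p [0.4822 0.0869 0.2306] gap 1.001 ff 0.0 F [-3.9  4.7 -0.3] q [ 0.12 -0.09  1.99  0.01  1.25 -0.27]
 turn(deg,tool) [-0.09 -0.39  0.44] shift now-axes [0.0597 0.0957 0.1309] shift target-axes [0.0613 0.095  0.1306] world [ 0.0651  0.0925 -0.1306]
orange [[0.554 0.354 0.02 ]]
roller [[0.755 0.145 0.02 ]]
rollerend [[0.737 0.293 0.02 ]]
turq [[0.397 0.139 0.02 ]]
```

View pics/w1.png

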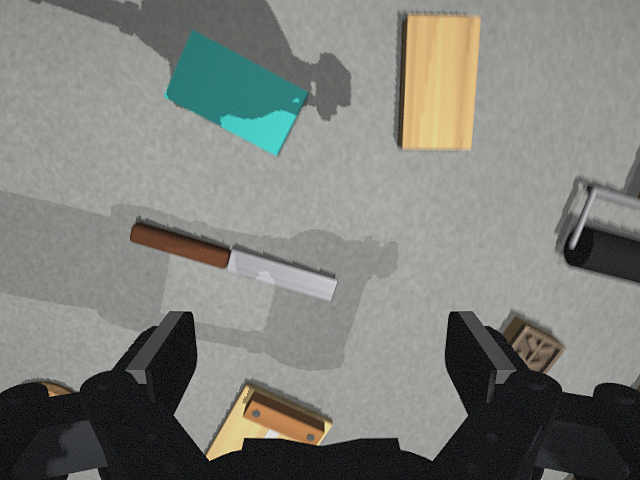

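The wrist view agrees: the block is centred at pixel (440,82), at (0.538, 0.203), with its long axis at 112°. Next I go to the tilted pre-grasp.

arm_command:
  motion:
    - [[0,0,0.4],[0.001,0.019,0.032],1]
    - [[0,0,0],[0.001,0.019,0.032],1]
    - [[0,0,0],[0.001,0.019,0.032],1]
    - [[0,0,0],[0.001,0.019,0.032],1]
    - [[0,0,0],[0.001,0.019,0.032],1]
    - [[0,6.4,0],[0,0,0],1]
    - [[0,6.4,0],[0,0,0],1]
    - [[0,6.4,0],[0,0,0],1]
    - [[0,6.4,0],[0,0,0],1]
    - [[0,6.4,0],[0,0,0],1]
    - [[0,6.4,0],[0,0,0],1]
    - [[0,6.4,0],[0,0,0],1]
    - [[0,0,0],[0,0,0],1]
    - [[0,0,0],[0,0,0],1]

```text
time_s: 2.98
position: [0.5725, 0.117, 0.0689]
tool_rot: [-1.376, -2.009, -0.563]
force: [-0.4, -0.0, -0.4]
finger_gap: 0.997
finger_force: 0.0
```

```bash
python3 - <<'E'
from h import *
B=np.array([.375,-.927,0]); C=np.array([.538,.203,0])
goto(C+.025*B+[0,0,.011],rot(22,45))
E
```

```text
t 2.9833 p [0.5725 0.117  0.0689] gap 0.997 ff 0.0 F [-0.4 -0.  -0.4] q [-0.2   0.52  1.79  0.65  1.38 -0.88]
 turn(deg,tool) [ 0.35  0.17 -0.69] shift now-axes [ 0.0071 -0.0004  0.0888] shift target-axes [0.0069 0.0002 0.0888] world [-0.0252  0.0628 -0.0579]
```

arm_command:
  motion:
    - [[0,0,-0.7],[0.001,0,0.012],1]
    - [[0.3,0,0],[0.001,0,0.012],1]
    - [[0,0,0],[0.001,0,0.012],1]
    - [[0,0,0],[0.001,0,0.012],1]
    - [[0,0,0],[0.001,0,0.012],1]
    - [[0,0,0],[0.001,0,0.012],1]
    - [[0,0,0],[0.001,0,0.01],1]
    - [[0,0,0],[0,0,0.006],1]
    - [[0,0,0],[0,0,0],1]

```text
time_s: 3.73
position: [0.5467, 0.1817, 0.0126]
tool_rot: [-1.357, -2.021, -0.563]
force: [0.2, -0.3, -0.5]
finger_gap: 1.001
finger_force: 0.0
```

arm_command:
  motion:
    - [[0,0,0],[0,0,0],-1]
    - [[0,0,0],[0,0,0],-1]
    - [[0,0,0],[0,0,0],-1]
    - [[0,0,0],[0,0,0],-1]
    - [[0,0,0],[0,0,0],-1]
    - [[0,0,0],[0,0,0],-1]
    - [[0,0,0],[0,0,0],-1]
    - [[0,0,0],[0,0,0],-1]

```text
time_s: 4.4
position: [0.5495, 0.1802, 0.0146]
tool_rot: [-1.359, -2.023, -0.567]
force: [2.1, -3.3, 5.7]
finger_gap: 0.633
finger_force: 63.7
```

```bash
python3 - <<'E'
from h import *
B=np.array([.375,-.927,0]); C=np.array([.538,.203,0])
goto(C+.025*B+[0,0,.011],rot(22,45))
E
```

```text
t 4.4 p [0.5495 0.1802 0.0146] gap 0.633 ff 63.69470715522766 F [ 2.1 -3.3  5.7] q [-0.11  0.55  1.87  0.71  1.25 -0.92]
 turn(deg,tool) [0.22 0.23 0.32] shift now-axes [-0.0022 -0.0022  0.0028] shift target-axes [-0.0022 -0.0022  0.0028] world [-0.0022 -0.0004 -0.0036]
```

arm_command:
  motion:
    - [[0,0,0],[0.004,0,-0.004],-1]
    - [[0,0,0],[0.009,0,-0.009],-1]
    - [[0,0,0],[0.009,0,-0.009],-1]
    - [[0,0,0],[0.009,0,-0.009],-1]
    - [[0,0,0],[0.009,0,-0.009],-1]
    - [[0,0,0],[0.009,0,-0.009],-1]
    - [[0,0,0],[0.009,0,-0.009],-1]
    - [[0,0,0],[0.009,0,-0.009],-1]
    - [[0,0,0],[0.009,0,-0.009],-1]
    - [[0,0,0],[0,0,0],-1]

```text
time_s: 5.23
position: [0.5495, 0.1808, 0.1247]
tool_rot: [-1.358, -2.026, -0.57]
force: [0.4, -1.1, -0.6]
finger_gap: 0.635
finger_force: 63.1
```

arm_command:
  motion:
    - [[0,-5,0],[0,0,0],-1]
    - [[0,-5,0],[0,0,0],-1]
    - [[0,-5,0],[0,0,0],-1]
    - [[0,-5,0],[0,0,0],-1]
    - [[0,-5,0],[0,0,0],-1]
    - [[0,-5,0],[0,0,0],-1]
    - [[0,-5,0],[0,0,0],-1]
    - [[0,-5,0],[0,0,0],-1]
    - [[0,-5,0],[0,0,0],-1]
    - [[0,-5,0],[0,0,0],-1]
    - [[0,-5,0],[0,0,0],-1]
    - [[0,-5,0],[0,0,0],-1]
    - [[0,-5,0],[0,0,0],-1]
    - [[0,-5,0],[0,0,0],-1]
    - [[0,-5,0],[0,0,0],-1]
    - [[0,-5,0],[0,0,0],-1]
    - [[0,-5,0],[0,0,0],-1]
    - [[0,-5,0],[0,0,0],-1]
    - [[0,0,0],[0,0,0],-1]
    - [[0,0,0],[0,0,0],-1]

```text
time_s: 6.9
position: [0.5465, 0.1812, 0.1194]
tool_rot: [1.355, 2.016, -0.562]
force: [0.1, 0.2, -0.2]
finger_gap: 0.638
finger_force: 63.2
```

```bash
python3 - <<'E'
from h import *
p,_,_=pose(); p[2]=.0765
goto(p,rot(22,-45))
shot('side','s2')
E
python3 -c "
import cv2;a=cv2.imread('pics/s2.png');cv2.imwrite('pics/s2c.png',cv2.resize(a[60:320,160:480],None,fx=2,fy=2))"
```

```text
t 6.9 p [0.5465 0.1812 0.1194] gap 0.638 ff 63.23493719100952 F [ 0.1  0.2 -0.2] q [ 0.69  0.36  1.92 -0.79  1.27  0.71]
 turn(deg,tool) [0.19 0.13 0.11] shift now-axes [ 0.0304 -0.      0.0303] shift target-axes [ 0.0304 -0.      0.0304] world [ 0.      0.     -0.0429]
```

View pics/s2c.png

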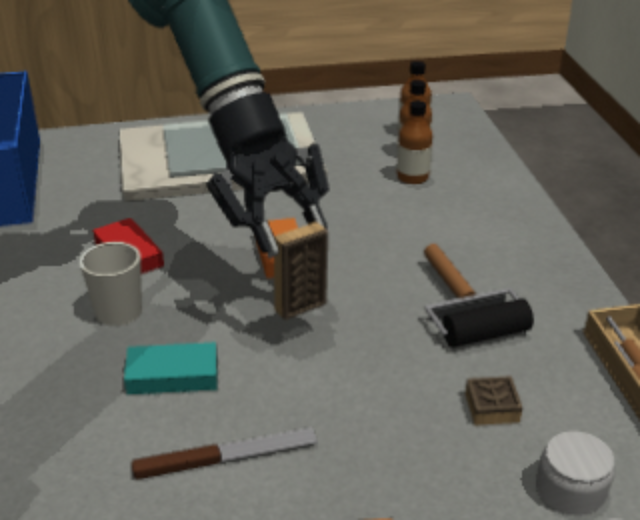

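The block hangs upright in the hand, carved face toward the side camera at crop pixel (300,270). I lower it until just above the bench and check it is vertical.

arm_command:
  motion:
    - [[0,0,0],[0.006,0,0.006],-1]
    - [[0,0,0],[0.006,0,0.006],-1]
    - [[0,0,0],[0.006,0,0.006],-1]
    - [[0,0,0],[0.005,0,0.005],-1]
    - [[0,0,0],[0.003,0,0.003],-1]
    - [[0,0,0],[0,0,0],-1]
    - [[0,0,0],[0,0,0],-1]

```text
time_s: 7.53
position: [0.5478, 0.1803, 0.084]
tool_rot: [1.357, 2.012, -0.56]
force: [0.6, 1.1, -0.7]
finger_gap: 0.632
finger_force: 63.2
```

```bash
python3 - <<'E'
from h import *
p,_,_=pose(); print(p)
c,im,dp=shot('side','s3'); P=np.load('pics/s3.npy')
Q=P[130:240,285:335].reshape(-1,3)
B=np.array([.375,-.927,0]); X=np.array([.927,.375,0])
ok=(abs((Q-p)@X)<.03)&(abs((Q-p)@B)<.05)&(Q[:,2]<.06)&(Q[:,2]>.012); Q=Q[ok]; print(len(Q))
for _ in range(3):
    m=Q.mean(0); n=np.linalg.svd(Q-m)[2][2]; r=(Q-m)@n; Q=Q[abs(r)<.003]
n*=np.sign(n@B); print('n',n.round(3),'elev deg',np.degrees(np.arcsin(n[2])),'heading',np.degrees(np.arctan2(n[1],n[0])),'m',m.round(4),len(Q),'face offset B',(m-p)@B, 'zmin', Q[:,2].min())
goto(p,rot(22,-45))
E
```

```text
[0.54779075 0.18027568 0.08404603]
376
n [ 0.311 -0.95  -0.   ] elev deg -0.005237154522243625 heading -71.8567793712473 m [0.5522 0.1682 0.0361] 229 face offset B 0.012813111836562212 zmin 0.012009272492499612
t 7.5833 p [0.5481 0.1806 0.0845] gap 0.634 ff 63.24268698692322 F [ 0.1  0.4 -0.7] q [ 0.69  0.41  1.93 -0.8   1.23  0.76]
 turn(deg,tool) [ 0.27  0.21 -0.11] shift now-axes [ 0.0002 -0.0004  0.0004] shift target-axes [ 0.0002 -0.0004  0.0004] world [-0.0003 -0.0003 -0.0004]
```

arm_command:
  motion:
    - [[0,0,0],[0.002,0,0.002],-1]
    - [[0,0,0],[0.002,0,0.002],-1]
    - [[0,0,0],[0.001,0,0.001],-1]
    - [[0,0,0],[0.001,0,0.001],-1]
    - [[0,0,0],[0,0,0],-1]
    - [[0,0,0],[0,0,0],-1]

```text
time_s: 8.08
position: [0.548, 0.1806, 0.0766]
tool_rot: [1.357, 2.011, -0.559]
force: [-2.1, 0.8, 3.2]
finger_gap: 0.634
finger_force: 63.6
```

arm_command:
  motion:
    - [[0,0,0],[0.0007,0,0.0007],-1]
    - [[0,0,0],[0,0,0],-1]
    - [[0,0,0],[0,0,0],-1]

```text
time_s: 8.33
position: [0.5481, 0.1805, 0.0766]
tool_rot: [1.357, 2.009, -0.56]
force: [-4.1, 0.2, 8.6]
finger_gap: 0.639
finger_force: 64.1
```

Firm contact, so the block stands on the bench. I open slowly and retreat along the tool axis.

arm_command:
  motion:
    - [[0,0,0],[-0.0005,0,-0.0005],-1]
    - [[0,0,0],[0,0,0],0.28]
    - [[0,0,0],[0,0,0],0.33]
    - [[0,0,0],[0,0,0],0.4]
    - [[0,0,0],[0,0,0],0.5]
    - [[0,0,0],[0,0,0],0.7]
    - [[0,0,0],[0,0,0],0.9]
    - [[0,0,0],[0,0,0],0.9]
    - [[0,0,0],[0,0,0],0.9]

```text
time_s: 9.08
position: [0.548, 0.1806, 0.0756]
tool_rot: [1.357, 2.012, -0.559]
force: [-0.1, 0.1, 0.2]
finger_gap: 0.952
finger_force: 0.0
```

arm_command:
  motion:
    - [[0,0,0],[0,0,-0.005],0.9]
    - [[0,0,0],[0,0,-0.01],0.9]
    - [[0,0,0],[0,0,-0.02],0.9]
    - [[0,0,0],[0,0,-0.025],0.9]
    - [[0,0,0],[0,0,-0.025],0.9]
    - [[0,0,0],[0,0,-0.025],0.9]
    - [[0,0,0],[0,0,0],0.9]

```text
time_s: 9.67
position: [0.5195, 0.2578, 0.1579]
tool_rot: [1.357, 2.012, -0.547]
force: [1.1, -0.3, 0.9]
finger_gap: 0.949
finger_force: 0.0
```

```bash
python3 - <<'E'
from h import *
c,im,dp=shot('side','s4'); P=np.load('pics/s4.npy'); Q0=P[120:245,270:350].reshape(-1,3)
p0=np.array([.548,.1805,.0765])
B=np.array([.375,-.927,0]); X=np.array([.927,.375,0])
ok=(abs((Q0-p0)@X)<.05)&(abs((Q0-p0)@B)<.04); 
Q=Q0[ok&(Q0[:,2]<.09)&(Q0[:,2]>.012)]
for _ in range(3):
    m=Q.mean(0); n=np.linalg.svd(Q-m)[2][2]; r=(Q-m)@n; Q=Q[abs(r)<.003]
n*=np.sign(n@B); print('face n',n.round(3),'heading',np.degrees(np.arctan2(n[1],n[0])),'m',m.round(4),len(Q),'z',Q[:,2].min(),Q[:,2].max())
for nm in ['side','scene']:
    if nm=='scene':
        shot('scene','c4'); Q0=np.load('pics/c4.npy').reshape(-1,3); ok=(abs((Q0-p0)@X)<.05)&(abs((Q0-p0)@B)<.04)
    T=Q0[ok&(Q0[:,2]>.094)&(Q0[:,2]<.104)]; print(nm,'top',len(T), cv2.minAreaRect((T[:,:2]*1000).astype(np.float32)) if len(T)>5 else '', np.median(T[:,2]) if len(T) else '')
goto(p0,rot(22,45))
E
```

```text
face n [ 0.294 -0.956  0.011] heading -72.89559883341789 m [0.5514 0.1691 0.0525] 382 z 0.01215767507295551 0.08997499218771798
side top 192 ((547.5254516601562, 176.3102569580078), (58.29411697387695, 27.310800552368164), 23.072031021118164) 0.09973408250303273
scene top 325 ((548.567626953125, 178.61148071289062), (60.18830490112305, 23.14138412475586), 22.144758224487305) 0.09747013040343988
t 9.7667 p [0.5186 0.2544 0.1545] gap 0.951 ff 0.0 F [ 0.3 -0.4  0.7] q [ 0.81  0.36  1.83 -0.72  1.39  0.72]
 turn(deg,tool) [ 0.49 90.13  0.24] shift now-axes [-0.0009 -0.0014  0.1114] shift target-axes [-0.1114 -0.0005 -0.0011] world [ 0.0294 -0.0739 -0.078 ]
```

The block stands upright at (0.548, 0.178) with its top at 0.100. I go over the top to the carved side and tilt the other way.

arm_command:
  motion:
    - [[0,0,0],[-0.013,0,-0.013],0.9]
    - [[0,0,0],[-0.013,0,-0.013],0.9]
    - [[0,0,0],[-0.013,0,-0.013],0.9]
    - [[0,7,0],[0,0,0],0.9]
    - [[0,7,0],[0,0,0],0.9]
    - [[0,7,0],[0,0,0],0.9]
    - [[0,7,0],[0,0,0],0.9]
    - [[0,7,0],[0,0,0],0.9]
    - [[0,7,0],[0,0,0],0.9]
    - [[0,7,0],[0,0,0],0.9]
    - [[0,7,0],[0,0,0],0.9]
    - [[0,7,0],[0,0,0],0.9]
    - [[0,7,0],[0,0,0],0.9]
    - [[0,7,0],[0,0,0],0.9]
    - [[0,7,0],[0,0,0],0.9]
    - [[0,6,0],[0,0,0],0.9]
    - [[0,0,0],[0,0,0],0.9]

```text
time_s: 11.18
position: [0.5181, 0.2495, 0.2064]
tool_rot: [-1.361, -2.016, -0.565]
force: [-1.2, -1.1, -0.1]
finger_gap: 0.948
finger_force: 0.0
```

```bash
python3 - <<'E'
from h import *
goto([.5732,.1158,.139],rot(22,45))
E
```

```text
t 11.1833 p [0.5181 0.2495 0.2064] gap 0.948 ff 0.0 F [-1.2 -1.1 -0.1] q [-0.01  0.25  1.87  0.72  1.43 -0.65]
 turn(deg,tool) [ 0.12  0.02 -0.  ] shift now-axes [-0.1499  0.0011 -0.0545] shift target-axes [-0.1499  0.001  -0.0545] world [ 0.0551 -0.1337 -0.0674]
```

arm_command:
  motion:
    - [[0,0,0],[-0.025,0,-0.015],0.9]
    - [[0,0,0],[-0.025,0,-0.014],0.9]
    - [[0,0,0],[-0.025,0,-0.01],0.9]
    - [[0,0,0],[-0.025,0,-0.008],0.9]
    - [[0,0,0],[-0.025,0.001,-0.005],0.9]
    - [[0,0,0],[-0.025,0,-0.002],0.9]
    - [[0,0,0],[0,0,0],0.9]
    - [[0,0,0],[0,0,0],0.9]

```text
time_s: 11.85
position: [0.5739, 0.1191, 0.1417]
tool_rot: [-1.359, -2.023, -0.565]
force: [-0.8, 0.3, 0.0]
finger_gap: 0.949
finger_force: 0.0
```

```bash
python3 - <<'E'
from h import *
goto([.5493,.1748,.075],rot(22,45))
E
```

```text
t 11.85 p [0.5739 0.1191 0.1417] gap 0.949 ff 0.0 F [-0.8  0.3  0. ] q [-0.2   0.43  1.76  0.63  1.47 -0.82]
 turn(deg,tool) [0.11 0.28 0.27] shift now-axes [-0.0037 -0.0021  0.0902] shift target-axes [-0.0041 -0.0019  0.0902] world [-0.0246  0.0557 -0.0667]
```

arm_command:
  motion:
    - [[0,0,0],[-0.002,-0.001,0.012],0.9]
    - [[0,0,0],[-0.002,-0.001,0.012],0.9]
    - [[0,0,0],[0,0,0.012],0.9]
    - [[0,0,0],[0,0,0.012],0.9]
    - [[0,0,0],[0,0,0.012],0.9]
    - [[0,0,0],[0,0,0.012],0.9]
    - [[0,0,0],[0,0,0.012],0.9]
    - [[0,0,0],[0,0,0.006],0.9]
    - [[0,0,0],[0,0,0],0.9]
    - [[0,0,0],[0,0,0],0.9]

```text
time_s: 12.68
position: [0.5489, 0.1754, 0.074]
tool_rot: [-1.358, -2.022, -0.565]
force: [-0.2, 0.6, -0.1]
finger_gap: 0.953
finger_force: 0.0
```

```bash
python3 - <<'E'
from h import *
goto([.5493,.1748,.075],rot(22,45))
shot('side','s5')
E
python3 -c "
import cv2;a=cv2.imread('pics/s5.png');cv2.imwrite('pics/s5c.png',cv2.resize(a[80:260,200:420],None,fx=3,fy=3))"
```

```text
t 12.6833 p [0.5489 0.1754 0.074 ] gap 0.953 ff 0.0 F [-0.2  0.6 -0.1] q [-0.12  0.47  1.86  0.69  1.33 -0.86]
 turn(deg,tool) [0.06 0.18 0.28] shift now-axes [ 0.0002  0.0001 -0.0012] shift target-axes [ 0.0002  0.0001 -0.0012] world [ 0.0004 -0.0006  0.001 ]
```

View pics/s5c.png

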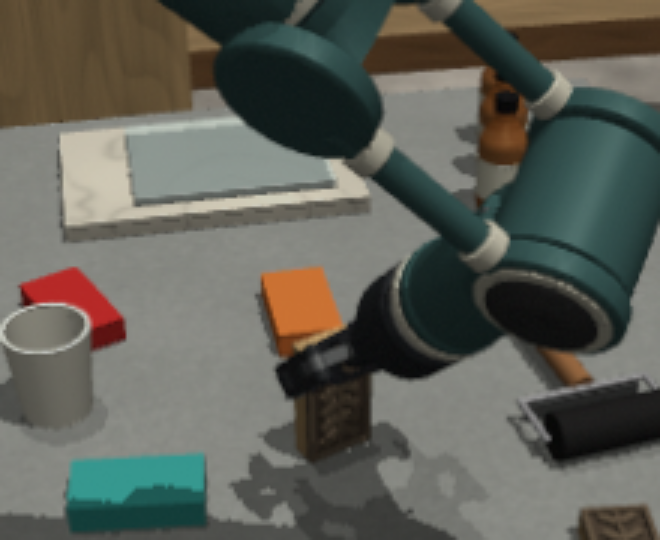

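The block still stands at crop (335,400) between the fingers, with the carved face toward the viewer. I grip and lift it.

arm_command:
  motion:
    - [[0,0,0],[0,0,0],0.5]
    - [[0,0,0],[0,0,0],0.4]
    - [[0,0,0],[0,0,0],0.3]
    - [[0,0,0],[0,0,0],-1]
    - [[0,0,0],[0,0,0],-1]
    - [[0,0,0],[0,0,0],-1]
    - [[0,0,0],[0,0,0],-1]
    - [[0,0,0],[0.004,0,-0.004],-1]
    - [[0,0,0],[0.009,0,-0.009],-1]
    - [[0,0,0],[0.012,0,-0.012],-1]
    - [[0,0,0],[0.015,0,-0.015],-1]
    - [[0,0,0],[0.015,0,-0.015],-1]
    - [[0,0,0],[0.015,0,-0.015],-1]
    - [[0,0,0],[0.015,0,-0.015],-1]
    - [[0,0,0],[0,0,0],-1]

```text
time_s: 13.98
position: [0.5512, 0.1754, 0.2008]
tool_rot: [-1.358, -2.03, -0.573]
force: [0.8, -0.4, 0.1]
finger_gap: 0.633
finger_force: 63.1
```

```bash
python3 - <<'E'
from h import *
# final: block B end toward stop (bed +y). tool y heading = bed x heading
h=-6.7; U=np.array([np.cos(np.radians(83.3)),np.sin(np.radians(83.3)),0])
S=np.array([.5275,-.216,0])+.02*U; print('seat',S)
# block centre 5 mm short of seat, TCP 25 mm toward B(+U)
goto(S-.006*U+.025*U+[0,0,.12],rot(h,-45))
E
```

```text
seat [ 0.52983341 -0.19613659  0.        ]
t 13.9833 p [0.5512 0.1754 0.2008] gap 0.633 ff 63.11786944865162 F [ 0.8 -0.4  0.1] q [-0.12  0.31  1.8   0.67  1.49 -0.73]
 turn(deg,tool) [  0.95 -87.74  31.94] shift now-axes [-0.2827 -0.1516 -0.1683] shift target-axes [-0.1921  0.0221  0.3064] world [-0.0191 -0.3526 -0.0808]
```

arm_command:
  motion:
    - [[0,-5,0],[0,0,0],-1]
    - [[0,-5,0],[0,0,0],-1]
    - [[0,-5,0],[0,0,0],-1]
    - [[0,-5,0],[0,0,0],-1]
    - [[0,-5,0],[0,0,0],-1]
    - [[0,-5,0],[0,0,0],-1]
    - [[0,-5,0],[0,0,0],-1]
    - [[0,-5,0],[0,0,0],-1]
    - [[0,-5,0],[0,0,0],-1]
    - [[0,-5,0],[0,0,0],-1]
    - [[0,-5,0],[0,0,0],-1]
    - [[0,-5,0],[0,0,0],-1]
    - [[0,-5,0],[0,0,0],-1]
    - [[0,-5,0],[0,0,0],-1]
    - [[0,-5,0],[0,0,0],-1]
    - [[0,-5,0],[0,0,0],-1]
    - [[0,-5,0],[0,0,0],-1]
    - [[0,-5,0],[0,0,0],-1]
    - [[0,0,0],[0,0,0],-1]
    - [[0,0,0],[0,0,0],-1]

```text
time_s: 15.65
position: [0.5474, 0.1758, 0.193]
tool_rot: [1.355, 2.016, -0.561]
force: [0.1, 0.3, -0.6]
finger_gap: 0.63
finger_force: 63.1
```

arm_command:
  motion:
    - [[4.06,0,4.06],[0,0,0],-1]
    - [[4.06,0,4.06],[0,0,0],-1]
    - [[4.06,0,4.06],[0,0,0],-1]
    - [[4.06,0,4.06],[0,0,0],-1]
    - [[4.06,0,4.06],[0,0,0],-1]
    - [[0,0,0],[0,0,0],-1]

```text
time_s: 16.15
position: [0.5512, 0.1744, 0.1955]
tool_rot: [1.881, 1.661, -0.768]
force: [0.2, -0.2, -0.1]
finger_gap: 0.634
finger_force: 63.4
```

```bash
cat >> h.py <<'E'
hB=-6.7; U=np.array([np.cos(np.radians(83.3)),np.sin(np.radians(83.3)),0])
S=np.array([.5275,-.216,0])+.02*U
E
python3 - <<'E'
from h import *
goto(S+.019*U+[0,0,.12],rot(hB,-45))
E
```

```text
t 16.15 p [0.5512 0.1744 0.1955] gap 0.634 ff 63.36800731212861 F [ 0.2 -0.2 -0.1] q [ 0.59  0.44  1.63 -0.57  1.63  0.85]
 turn(deg,tool) [ 0.18 -0.19 -0.48] shift now-axes [-0.196   0.0227  0.3013] shift target-axes [-0.1952  0.022   0.3019] world [-0.0192 -0.3516 -0.0755]
```

arm_command:
  motion:
    - [[0,0,0],[-0.008,0.001,0.012],-1]
    - [[0,0,-0.5],[-0.016,0.002,0.025],-1]
    - [[0,0,0],[-0.016,0.002,0.025],-1]
    - [[0,0,0],[-0.016,0.002,0.025],-1]
    - [[0,0,0],[-0.016,0.002,0.025],-1]
    - [[0,0,0],[-0.016,0.002,0.025],-1]
    - [[0,0,0],[-0.016,0.002,0.025],-1]
    - [[0,0,0],[-0.016,0.002,0.025],-1]
    - [[0,0,0],[-0.016,0.002,0.025],-1]
    - [[0,0,0],[-0.016,0.002,0.025],-1]
    - [[0,0,0],[-0.016,0.002,0.025],-1]
    - [[0,0,0],[-0.016,0.002,0.025],-1]
    - [[0,0,0],[-0.016,0.001,0.012],-1]
    - [[0,0,0],[0,0,0],-1]
    - [[0,0,0],[0,0,0],-1]

```text
time_s: 17.4
position: [0.5322, -0.1795, 0.1252]
tool_rot: [1.868, 1.674, -0.774]
force: [0.1, 0.5, -0.9]
finger_gap: 0.635
finger_force: 63.4
```

```bash
python3 - <<'E'
from h import *
goto(S+.019*U+[0,0,.12],rot(hB,-45))
p,_,_=pose(); X=np.array([U[1],-U[0],0])
for nm in ['side','scene']:
    shot(nm,nm+'6'); Q=np.load(f'pics/{nm}6.npy').reshape(-1,3)
    u=(Q-S)@U; x=(Q-S)@X
    print(nm,'block pts')
    k=(u>-.09)&(u<.01)&(abs(x)<.045)&(Q[:,2]>.09)&(Q[:,2]<.16)
    T=Q[k]; 
    if len(T)<50: continue
    # top plane fit
    zt=np.percentile(T[:,2],80); T=T[abs(T[:,2]-zt)<.012]
    for _ in range(3):
        m=T.mean(0); n=np.linalg.svd(T-m)[2][2]; T=T[abs((T-m)@n)<.003]
    n*=np.sign(n[2]); print(len(T),'n.U',n@U,'n.X',n@X,'m u,x',(m-S)@U,(m-S)@X,'z at m',m[2],'u range',np.percentile((T-S)@U,[1,99]),'x',np.percentile((T-S)@X,[1,99]))
    print(cv2.minAreaRect((T[:,:2]*1000).astype(np.float32)))
E
python3 -c "
import cv2;a=cv2.imread('pics/side6.png');cv2.imwrite('pics/s6c.png',cv2.resize(a[200:460,180:500],None,fx=2,fy=2))"
```

```text
t 17.4 p [ 0.5322 -0.1795  0.1252] gap 0.635 ff 63.4249299662406 F [ 0.1  0.5 -0.9] q [ 0.07  0.27  2.02 -0.85  1.19  0.65]
 turn(deg,tool) [ 0.29 -0.    0.32] shift now-axes [ 0.0052 -0.0004  0.0021] shift target-axes [ 0.0052 -0.0004  0.0021] world [-0.0002  0.0022 -0.0052]
side block pts
1095 n.U -0.03389774677109778 n.X -0.011535179251348067 m u,x -0.026053698547729858 -0.0002526398349032978 z at m 0.12986060850882605 u range [-0.06000565  0.00917747] x [-0.02803006  0.0275114 ]
((526.7808837890625, -221.4303741455078), (70.5280990600586, 56.503910064697266), 83.15485382080078)
scene block pts
472 n.U -0.0029971083533106577 n.X 0.011059201057658645 m u,x -0.02399328441913478 0.0006491950041066512 z at m 0.12703207100394112 u range [-0.05646802  0.00795837] x [-0.02733025  0.02914391]
((527.6615600585938, -220.46646118164062), (67.4924545288086, 58.538997650146484), 83.78854370117188)
```

View pics/s6c.png

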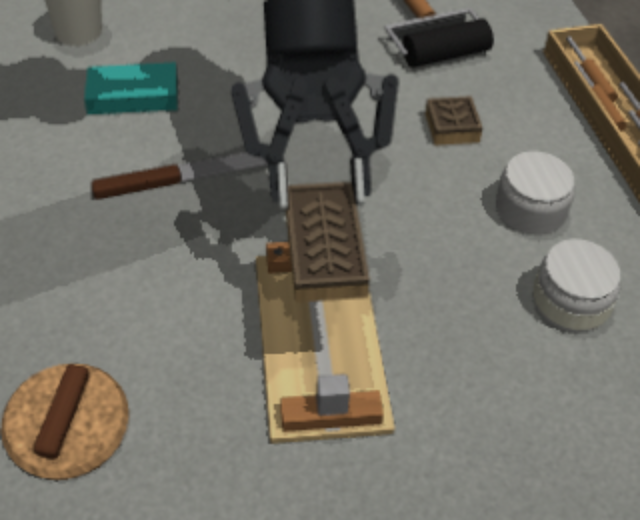

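The block is carved face up over the bed at crop (327,235), aligned and about 8 mm short of the stop. I lower it.

arm_command:
  motion:
    - [[0,0,0.3],[0.009,0,0.009],-1]
    - [[0.3,0,0],[0.009,0,0.009],-1]
    - [[0,0,0],[0.009,0,0.009],-1]
    - [[0,0,0],[0.009,0,0.009],-1]
    - [[0,0,0],[0.009,0,0.009],-1]
    - [[0,0,0],[0.009,0,0.009],-1]
    - [[0,0,0],[0.004,0,0.004],-1]
    - [[0,0,0],[0,0,0],-1]
    - [[0,0,0],[0,0,0],-1]

```text
time_s: 18.25
position: [0.5336, -0.1784, 0.0422]
tool_rot: [1.874, 1.669, -0.779]
force: [-0.6, 0.0, -1.6]
finger_gap: 0.636
finger_force: 63.4
```

```bash
cat > blk.py <<'E'
from h import *
def blk(tag):
    p,_,s=pose(); X=np.array([U[1],-U[0],0]); print('tcp',p.round(4),'u,x',(p-S)@U,(p-S)@X,'F',np.round(s['force'],1))
    for nm in ['side','scene']:
        shot(nm,nm+tag); Q=np.load(f'pics/{nm}{tag}.npy').reshape(-1,3); u=(Q-S)@U; x=(Q-S)@X
        T=Q[(u>-.075)&(u<-.002 if tag<'9' else u<.06)&(abs(x)<.045)&(Q[:,2]>.02)&(Q[:,2]<.06)]
        if tag>='9': T=T[abs(T[:,2]-.0325)<.0035]
        for _ in range(4):
            m=T.mean(0); n=np.linalg.svd(T-m)[2][2]; T=T[abs((T-m)@n)<.0025]
        n*=np.sign(n[2]); r=cv2.minAreaRect((T[:,:2]*1000).astype(np.float32))
        print(nm,len(T),'n',(n@U).round(3),(n@X).round(3),'z',m[2].round(4),'u',np.percentile((T-S)@U,[.5,99.5]).round(4),'x',np.percentile((T-S)@X,[.5,99.5]).round(4),np.round(r[0],1),np.round(r[1],1),round(r[2],1))
E
python3 -c "
from blk import *
blk('7')"
```

```text
tcp [ 0.5336 -0.1784  0.0422] u,x 0.01806343521156321 0.0016504978546130781 F [-0.6  0.  -1.6]
side 482 n -0.111 -0.007 z 0.0463 u [-0.0587 -0.0023] x [-0.0274  0.0273] [ 526.4 -226.2] [57.6 55.5] 81.8
scene 247 n -0.012 0.072 z 0.044 u [-0.0571 -0.0024] x [-0.0268  0.0301] [ 528.6 -226.3] [56.3 58.2] 86.1
```

arm_command:
  motion:
    - [[0,0,0],[0.003,0,0.003],-1]
    - [[0,0,0],[0.002,0,0.002],-1]
    - [[0,0,0],[0.001,0,0.001],-1]
    - [[0,0,0],[0.001,0,0.001],-1]
    - [[0,0,0],[0,0,0],-1]
    - [[0,0,0],[0,0,0],-1]

```text
time_s: 18.85
position: [0.5338, -0.1783, 0.0329]
tool_rot: [1.874, 1.668, -0.777]
force: [-1.2, 1.0, -0.5]
finger_gap: 0.633
finger_force: 63.4
```

arm_command:
  motion:
    - [[0,0,0],[0.0008,0,0.0008],-1]
    - [[0,0,0],[0,0,0],-1]
    - [[0,0,0],[0,0,0],-1]

```text
time_s: 19.1
position: [0.5339, -0.1783, 0.0318]
tool_rot: [1.874, 1.668, -0.777]
force: [0.5, 0.7, -1.2]
finger_gap: 0.634
finger_force: 63.4
```

arm_command:
  motion:
    - [[0,0,0],[0.0008,0,0.0008],-1]
    - [[0,0,0],[0,0,0],-1]
    - [[0,0,0],[0,0,0],-1]

```text
time_s: 19.35
position: [0.5338, -0.1782, 0.0306]
tool_rot: [1.874, 1.668, -0.777]
force: [0.5, 0.2, -1.3]
finger_gap: 0.632
finger_force: 63.4
```

arm_command:
  motion:
    - [[0,0,0],[0.0008,0,0.0008],-1]
    - [[0,0,0],[0,0,0],-1]
    - [[0,0,0],[0,0,0],-1]

```text
time_s: 19.6
position: [0.5338, -0.1783, 0.0294]
tool_rot: [1.874, 1.668, -0.777]
force: [-0.4, 0.5, -1.5]
finger_gap: 0.63
finger_force: 63.4
```

arm_command:
  motion:
    - [[0,0,0],[0.0008,0,0.0008],-1]
    - [[0,0,0],[0,0,0],-1]
    - [[0,0,0],[0,0,0],-1]

```text
time_s: 19.85
position: [0.5338, -0.1783, 0.0283]
tool_rot: [1.874, 1.668, -0.777]
force: [-0.9, -0.2, -1.2]
finger_gap: 0.635
finger_force: 63.4
```

arm_command:
  motion:
    - [[0,0,0],[0.0008,0,0.0008],-1]
    - [[0,0,0],[0,0,0],-1]
    - [[0,0,0],[0,0,0],-1]

```text
time_s: 20.1
position: [0.5338, -0.1783, 0.0271]
tool_rot: [1.874, 1.668, -0.778]
force: [-0.2, 0.3, -1.6]
finger_gap: 0.634
finger_force: 63.4
```

```bash
python3 -c "
from blk import *
blk('8')"
```

```text
tcp [ 0.5338 -0.1783  0.0271] u,x 0.01821408722049598 0.0018629617706549377 F [-0.2  0.3 -1.6]
side 582 n -0.042 -0.005 z 0.0314 u [-0.0589 -0.0025] x [-0.0272  0.0276] [ 526.5 -226.8] [57.4 55. ] 83.0
scene 303 n -0.009 0.011 z 0.029 u [-0.0573 -0.0023] x [-0.0272  0.0301] [ 527.5 -226.6] [56.8 59.2] 84.0
```

arm_command:
  motion:
    - [[0,0,0],[0.0008,0,0.0008],-1]
    - [[0,0,0],[0,0,0],-1]
    - [[0,0,0],[0,0,0],-1]

```text
time_s: 20.45
position: [0.5341, -0.1783, 0.0263]
tool_rot: [1.874, 1.668, -0.777]
force: [0.5, 0.9, 0.9]
finger_gap: 0.634
finger_force: 63.5
```

arm_command:
  motion:
    - [[0,0,0],[0.0008,0,0.0008],-1]
    - [[0,0,0],[0,0,0],-1]
    - [[0,0,0],[0,0,0],-1]

```text
time_s: 20.7
position: [0.5341, -0.1784, 0.0262]
tool_rot: [1.873, 1.667, -0.778]
force: [-1.8, 3.4, 5.8]
finger_gap: 0.633
finger_force: 64.2
```

Contact with the bed. I release slowly and retreat along the tool axis.

arm_command:
  motion:
    - [[0,0,0],[0,0,0],0.28]
    - [[0,0,0],[0,0,0],0.33]
    - [[0,0,0],[0,0,0],0.38]
    - [[0,0,0],[0,0,0],0.45]
    - [[0,0,0],[0,0,0],0.6]
    - [[0,0,0],[0,0,0],0.75]
    - [[0,0,0],[0,0,0],0.75]
    - [[0,0,0],[0,0,0],0.75]

```text
time_s: 21.37
position: [0.5338, -0.1783, 0.0249]
tool_rot: [1.874, 1.668, -0.777]
force: [-0.7, -0.0, -0.4]
finger_gap: 0.874
finger_force: 0.0
```

arm_command:
  motion:
    - [[0,0,0],[0,0,-0.005],0.75]
    - [[0,0,0],[0,0,-0.01],0.75]
    - [[0,0,0],[0,0,-0.02],0.75]
    - [[0,0,0],[0,0,-0.03],0.75]
    - [[0,0,0],[0,0,-0.03],0.75]
    - [[0,0,0],[0,0,-0.03],0.75]
    - [[0,0,0],[0,0,-0.03],0.75]
    - [[0,6,0],[0,0,-0.01],0.75]
    - [[0,6.5,0],[0,0,0],0.75]
    - [[0,6.5,0],[0,0,0],0.75]
    - [[0,6.5,0],[0,0,0],0.75]
    - [[0,6.5,0],[0,0,0],0.75]
    - [[0,6.5,0],[0,0,0],0.75]
    - [[0,6.5,0],[0,0,0],0.75]
    - [[0,0,0],[0,0,0],0.75]

```text
time_s: 22.62
position: [0.548, -0.065, 0.1436]
tool_rot: [2.35, 2.083, 0.006]
force: [0.6, -1.0, 0.4]
finger_gap: 0.877
finger_force: 0.0
```

```bash
python3 - <<'E'
from blk import *
blk('9')
for nm in ['side','scene']:
    Q=np.load(f'pics/{nm}9.npy').reshape(-1,3); X=np.array([U[1],-U[0],0]); u=(Q-S)@U; x=(Q-S)@X
    T=Q[(u<-.07)&(u>-.14)&(abs(x)<.04)&(Q[:,2]>.05)&(Q[:,2]<.066)]
    print(nm,'post',len(T),((T-S)@U).min().round(4),((T-S)@U).max().round(4),((T-S)@X).min().round(4),((T-S)@X).max().round(4),np.median(T[:,2]))
goto(S-.101*U+[0,0,.13],rot(hB,0))
E
python3 -c "
import cv2;a=cv2.imread('pics/side9.png');cv2.imwrite('pics/s9c.png',cv2.resize(a[220:440,220:460],None,fx=2.5,fy=2.5))"
```

```text
tcp [ 0.548  -0.065   0.1436] u,x 0.1323550318873309 0.0027352649678252516 F [ 0.6 -1.   0.4]
side 1095 n 0.02 0.002 z 0.0316 u [-0.0584  0.0577] x [-0.0329  0.0324] [ 528.3 -196.1] [119.1  77.9] 83.6
scene 307 n 0.003 -0.005 z 0.0307 u [-0.0557  0.0555] x [-0.0266  0.0309] [ 529.  -195.7] [113.1  64.6] 84.6
side post 199 -0.1121 -0.0932 -0.0151 0.0094 0.059597517997202476
scene post 85 -0.1089 -0.0889 -0.0136 0.0118 0.056130466033050386
t 22.7167 p [ 0.5472 -0.0634  0.1422] gap 0.876 ff 0.0 F [ 1.1 -0.6 -0.6] q [-0.16  0.1   1.96 -0.    1.07 -0.04]
 turn(deg,tool) [ 0.01  0.14 -0.11] shift now-axes [-0.2349 -0.0013  0.0128] shift target-axes [-0.2349 -0.0018  0.0122] world [-0.0292 -0.2331 -0.0122]
```

View pics/s9c.png

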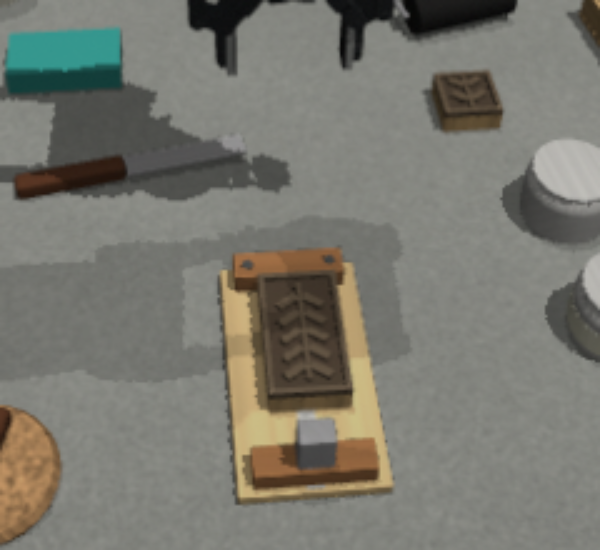

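The block lies carved face up on the bed at crop (307,335), about 7.5 mm from the stop, and is released. The post is at crop (317,440), about 2 mm off the centre line. Next I go over the post.

arm_command:
  motion:
    - [[0,0,0],[-0.015,-0.001,0],0.75]
    - [[0,0,0],[-0.03,-0.001,0],0.75]
    - [[0,0,0],[-0.03,-0.001,0],0.75]
    - [[0,0,0],[-0.03,0,0],0.75]
    - [[0,0,0],[-0.03,0,0],0.75]
    - [[0,0,0],[-0.03,0,0],0.75]
    - [[0,0,0],[-0.03,0,0],0.75]
    - [[0,0,0],[-0.025,0,0],0.75]
    - [[0,0,0],[-0.015,0,0],0.75]
    - [[0,0,0],[0,0,0],0.4]
    - [[0,0,0],[0,0,0],0.4]
    - [[0,0,0],[0,0,0],0.4]

```text
time_s: 23.72
position: [0.5175, -0.2936, 0.1413]
tool_rot: [-2.344, -2.09, 0.002]
force: [-0.3, -0.1, -0.1]
finger_gap: 0.704
finger_force: 0.0
```

```bash
python3 - <<'E'
from h import *
X=np.array([U[1],-U[0],0])
goto(S-.101*U-.002*X+[0,0,.038],rot(hB,0))
c,im,dp=shot('wrist','w10'); Q=np.load('pics/w10.npy').reshape(-1,3); u=(Q-S)@U; x=(Q-S)@X
T=(u<-.07)&(u>-.14)&(abs(x)<.04)&(Q[:,2]>.05)&(Q[:,2]<.066)
if T.sum()>10: print('post',T.sum(),u[T].min(),u[T].max(),x[T].min(),x[T].max(),np.median(Q[T,2]))
E
```

```text
t 23.7167 p [ 0.5175 -0.2936  0.1413] gap 0.704 ff 0.0 F [-0.3 -0.1 -0.1] q [-0.56  0.19  1.87 -0.    1.09 -0.44]
 turn(deg,tool) [-0.08  0.01  0.12] shift now-axes [-0.0028 -0.0009  0.1033] shift target-axes [-0.0028 -0.0011  0.1033] world [-0.0014 -0.0027 -0.1033]
post 1444 -0.10924749362469906 -0.09102945895417035 -0.012978230466090545 0.01059148223059963 0.059017569228864294
```

arm_command:
  motion:
    - [[0,0,0],[-0.001,0,0.02],0.4]
    - [[0,0,0],[-0.001,0,0.02],0.4]
    - [[0,0,0],[0,0,0.02],0.4]
    - [[0,0,0],[0,0,0.02],0.4]
    - [[0,0,0],[0,0,0.015],0.4]
    - [[0,0,0],[0,0,0.007],0.4]
    - [[0,0,0],[0,0,0],0.4]
    - [[0,0,0],[0,0,0],-1]
    - [[0,0,0],[0,0,0],-1]
    - [[0,0,0],[0,0,0],-1]
    - [[0,0,0],[0,0,0],-1]
    - [[0,0,0],[0,0,0],-1]
    - [[0,0,0],[0,0,0],-1]
    - [[0,0,0],[0,0,0],-1]
    - [[0,0,0],[0,0,0],-1]

```text
time_s: 25.02
position: [0.5167, -0.2977, 0.0417]
tool_rot: [2.346, 2.089, -0.002]
force: [-2.6, 1.8, 6.0]
finger_gap: 0.268
finger_force: 60.6
```

```bash
python3 - <<'E'
from h import *
goto(S-.060*U-.001*np.array([U[1],-U[0],0])+[0,0,.038],rot(hB,0))
E
```

```text
t 25.0167 p [ 0.5167 -0.2977  0.0417] gap 0.268 ff 60.61941862106323 F [-2.6  1.8  6. ] q [-0.56  0.3   1.94 -0.    0.9  -0.45]
 turn(deg,tool) [-0.03  0.07  0.05] shift now-axes [0.0424 0.0003 0.0036] shift target-axes [0.0424 0.0002 0.0037] world [ 0.0052  0.0421 -0.0037]
```

Post pinched. I slide the jaw toward the stop.

arm_command:
  motion:
    - [[0,0,0],[0.003,0,-0.001],-1]
    - [[0,0,0],[0.004,0,0],-1]
    - [[0,0,0],[0.004,0,0],-1]
    - [[0,0,0],[0.004,0,0],-1]
    - [[0,0,0],[0.004,0,0],-1]
    - [[0,0,0],[0.004,0,0],-1]
    - [[0,0,0],[0.003,0,0],-1]
    - [[0,0,0],[0.003,0,0],-1]
    - [[0,0,0],[0.003,0,0],-1]
    - [[0,0,0],[0.002,0,0],-1]
    - [[0,0,0],[0.002,0,0],-1]
    - [[0,0,0],[0.001,0,0],-1]
    - [[0,0,0],[0,0,0],-1]
    - [[0,0,0],[0,0,0],-1]

```text
time_s: 26.18
position: [0.5208, -0.2614, 0.0417]
tool_rot: [2.345, 2.089, -0.004]
force: [-6.4, -2.9, 4.5]
finger_gap: 0.263
finger_force: 60.4
```

arm_command:
  motion:
    - [[0,0,0],[0.001,0,0],-1]
    - [[0,0,0],[0.001,0,0],-1]
    - [[0,0,0],[0,0,0],-1]
    - [[0,0,0],[0,0,0],-1]

```text
time_s: 26.52
position: [0.5209, -0.2613, 0.0417]
tool_rot: [2.343, 2.088, -0.007]
force: [-7.1, -9.8, 2.5]
finger_gap: 0.266
finger_force: 60.2
```

```bash
python3 - <<'E'
from blk import *
p,_,s=pose(); print((p-S)@U, s['force'])
X=np.array([U[1],-U[0],0])
for nm in ['side']:
    shot(nm,nm+'91'); Q=np.load(f'pics/{nm}91.npy'); u=(Q-S)@U; x=(Q-S)@X; im=cv2.imread(f'pics/{nm}91.png')
    cv2.imwrite('pics/s91c.png',cv2.resize(im[300:430,290:400],None,fx=4.5,fy=4.5))
E
```

```text
-0.0657846579651295 [-7.10918445 -9.8224736   2.52237472]
```

View pics/s91c.png

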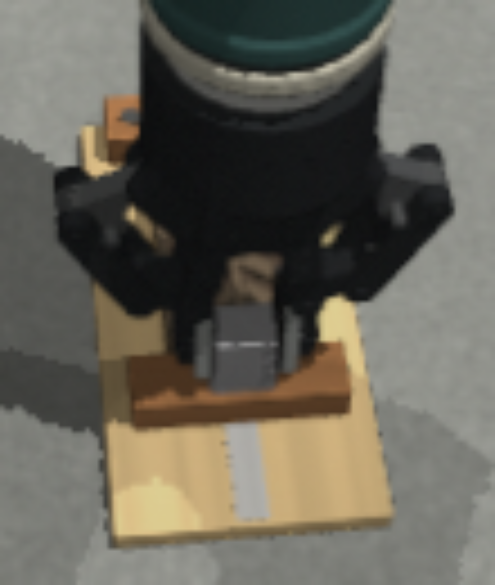

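arm_command:
  motion:
    - [[0,0,0],[0.001,0,0],-1]
    - [[0,0,0],[0.001,0,0],-1]
    - [[0,0,0],[0,0,0],-1]
    - [[0,0,0],[0,0,0],-1]

```text
time_s: 26.9
position: [0.5209, -0.2613, 0.0417]
tool_rot: [2.341, 2.087, -0.01]
force: [-8.1, -16.9, 0.3]
finger_gap: 0.26
finger_force: 59.9
```

arm_command:
  motion:
    - [[0,0,0],[0.001,0,0],-1]
    - [[0,0,0],[0.001,0,0],-1]
    - [[0,0,0],[0,0,0],-1]
    - [[0,0,0],[0,0,0],-1]

```text
time_s: 27.23
position: [0.5209, -0.2612, 0.0417]
tool_rot: [2.338, 2.086, -0.013]
force: [-9.9, -23.1, -1.2]
finger_gap: 0.267
finger_force: 59.7
```

The jaw has stopped moving and the push force has risen to 23 N. I ease the load, release, go up and look.

arm_command:
  motion:
    - [[0,0,0],[-0.002,0,0],-1]
    - [[0,0,0],[-0.002,0,0],-1]
    - [[0,0,0],[0,0,0],-1]
    - [[0,0,0],[0,0,0],-0.4]
    - [[0,0,0],[0,0,0],-0.2]
    - [[0,0,0],[0,0,0],0.1]
    - [[0,0,0],[0,0,0],0.3]
    - [[0,0,0],[0,0,-0.005],0.3]
    - [[0,0,0],[0,0,-0.02],0.3]
    - [[0,0,0],[0,0,-0.025],0.3]
    - [[0,0,0],[0,0,-0.025],0.3]
    - [[0,0,0],[-0.03,0,-0.025],0.3]
    - [[0,0,0],[-0.03,0,-0.02],0.3]
    - [[0,0,0],[-0.03,0,-0.02],0.3]
    - [[0,0,0],[-0.03,0,-0.02],0.3]
    - [[0,0,0],[0,0,0],0.3]
    - [[0,0,0],[0,0,0],0.3]

```text
time_s: 28.65
position: [0.5085, -0.3796, 0.2031]
tool_rot: [2.346, 2.083, 0.001]
force: [-1.0, 0.4, -1.4]
finger_gap: 0.651
finger_force: 0.0
```

```bash
python3 - <<'E'
from blk import *
X=np.array([U[1],-U[0],0]); p,_,s=pose(); print(p,s['force'])
for nm in ['wrist','side','scene']:
    shot(nm,nm+'92'); Q=np.load(f'pics/{nm}92.npy'); im=cv2.imread(f'pics/{nm}92.png'); hsv=cv2.cvtColor(im,cv2.COLOR_BGR2HSV)
    u=(Q-S)@U; x=(Q-S)@X; z=Q[...,2]
    T=(u<-.03)&(u>-.14)&(abs(x)<.03)&(z>.05)&(z<.066)
    if T.sum()>10: print(nm,'post u',np.percentile(u[T],[1,99]).round(4),'x',np.percentile(x[T],[1,99]).round(4))
    T=(abs(u)<.1)&(abs(x)<.026)&(z>.028)&(z<.037); print(nm,'block-height pts u',T.sum(),np.percentile(u[T],[1,99]).round(4) if T.sum()>10 else '')
    # profile: hue/sat by u along strip x in 5..20mm
    if nm!='wrist':
        for lab,(lo,hi) in dict(L=(-.025,-.016),R=(.016,.025)).items():
            row=[]
            for a in np.arange(-.072,.066,.004):
                k=(u>=a)&(u<a+.004)&(x>lo)&(x<hi)&(z>.004)
                row.append(f"{a*1000:.0f}:{hsv[k][:,1].mean():.0f}/{hsv[k][:,2].mean():.0f}/{z[k].mean()*1000:.0f}" if k.any() else f"{a*1000:.0f}:-")
            print(lab,' '.join(row))
a=cv2.imread('pics/side92.png')[300:430,290:400]; b=cv2.imread('pics/scene92.png')[140:230,190:300]
cv2.imwrite('pics/fin.png',np.hstack([cv2.resize(a,(390,460)),cv2.resize(b,(405,331)).copy() if 0 else cv2.resize(b,(405,460))]))
E
```

```text
[ 0.5084983  -0.37963754  0.20314383] [-1.04131502  0.42442091 -1.43174333]
wrist post u [-0.0734 -0.0558] x [-0.0131  0.0106]
wrist block-height pts u 1789 [-0.0746 -0.038 ]
side post u [-0.0759 -0.0593] x [-0.0088  0.0086]
side block-height pts u 281 [-0.0767  0.0648]
L -72:- -68:- -64:- -60:- -56:- -52:- -48:- -44:- -40:- -36:- -32:- -28:- -24:- -20:- -16:72/78/34 -12:70/85/33 -8:75/81/31 -4:79/96/30 0:80/90/29 4:79/83/30 8:76/83/30 12:75/73/29 16:- 20:- 24:- 28:- 32:- 36:79/106/35 40:86/115/34 44:107/128/33 48:140/146/28 52:143/175/28 56:142/184/28 60:141/184/28 64:127/176/28
R -72:142/168/28 -68:142/165/28 -64:142/168/28 -60:142/181/27 -56:94/86/31 -52:76/110/33 -48:81/81/31 -44:79/82/31 -40:80/86/31 -36:80/86/30 -32:73/67/31 -28:61/48/30 -24:- -20:- -16:- -12:- -8:- -4:- 0:- 4:- 8:- 12:- 16:- 20:- 24:- 28:- 32:- 36:- 40:- 44:- 48:- 52:- 56:- 60:- 64:-
scene post u [-0.0721 -0.0522] x [-0.0131  0.0117]
scene block-height pts u 512 [-0.0642  0.0555]
L -72:168/122/26 -68:176/118/26 -64:166/93/24 -60:157/76/27 -56:127/58/28 -52:118/67/30 -48:109/61/29 -44:109/61/29 -40:109/60/28 -36:108/61/27 -32:109/66/28 -28:110/70/30 -24:110/68/28 -20:107/61/26 -16:112/70/31 -12:108/60/27 -8:107/61/27 -4:110/75/29 0:110/66/30 4:109/65/29 8:110/70/28 12:110/70/28 16:110/72/30 20:110/65/28 24:109/65/28 28:108/59/27 32:108/64/28 36:107/70/28 40:123/87/27 44:146/90/28 48:182/129/25 52:182/145/26 56:182/152/24 60:182/154/24 64:180/113/21
R -72:178/144/25 -68:182/138/25 -64:176/133/25 -60:159/118/27 -56:132/87/29 -52:115/67/28 -48:108/61/28 -44:106/66/27 -40:106/59/27 -36:106/63/27 -32:107/64/26 -28:107/62/27 -24:107/60/28 -20:106/67/26 -16:108/64/27 -12:108/63/26 -8:106/59/30 -4:108/64/27 0:107/64/27 4:104/60/27 8:107/63/26 12:104/62/29 16:104/65/26 20:102/60/29 24:103/63/27 28:104/65/28 32:103/66/29 36:101/67/28 40:104/75/29 44:146/76/27 48:181/137/26 52:168/134/25 56:176/144/24 60:182/151/24 64:180/110/21
```

View pics/fin.png

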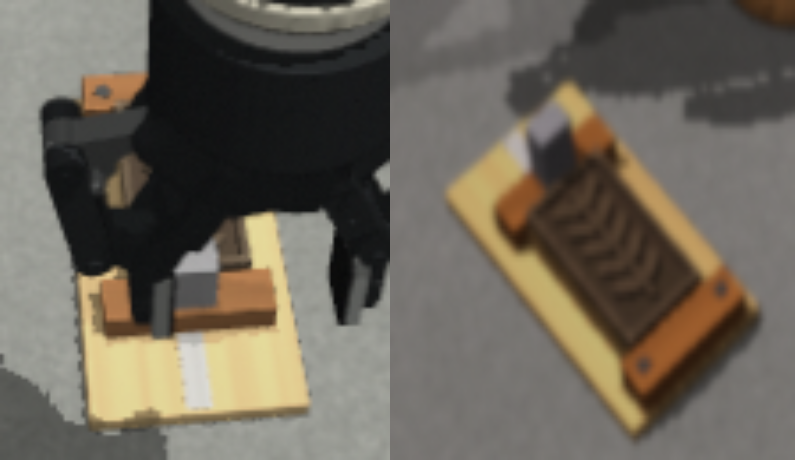

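In the scene half (right), jaw, block and stop look to be touching. I take one close wrist measurement of the gap between the stop face and the jaw face.

arm_command:
  motion:
    - [[0,0,0],[0.02,0,0],0.3]
    - [[0,0,0],[0.02,0,0],0.3]
    - [[0,0,0],[0.015,0,0],0.3]
    - [[0,0,0],[0,0,0],0.3]
    - [[0,0,0],[0,0,0],0.3]

```text
time_s: 29.22
position: [0.5139, -0.3214, 0.1999]
tool_rot: [-2.343, -2.092, 0.002]
force: [0.5, 0.5, 0.2]
finger_gap: 0.652
finger_force: 0.0
```

```bash
python3 - <<'E'
from blk import *
X=np.array([U[1],-U[0],0])
c,im,dp=shot('wrist','w93'); hsv=cv2.cvtColor(im[:,:,::-1].copy(),cv2.COLOR_BGR2HSV)
# sample colour on rays to plane z along bed-u lines; print edges
K,d,Rw,o=c
def px(W): 
    rv=cv2.Rodrigues(Rw.T)[0]; return cv2.projectPoints(np.array(W),rv,-Rw.T@o,K,d)[0][:,0]
us=np.arange(-.1,.085,.0005)
for xx in (-.035,-.022,.015,.022,.035):
    for z in (.027,.033):
        q=np.round(px([S+u*U+xx*X+[0,0,z] for u in us])).astype(int)
        ok=(q[:,0]>=0)&(q[:,0]<640)&(q[:,1]>=0)&(q[:,1]<480)
        sat=np.array([hsv[v,u_,1] if o_ else -1 for (u_,v),o_ in zip(q,ok)]).astype(int); val=np.array([hsv[v,u_,2] if o_ else -1 for (u_,v),o_ in zip(q,ok)]).astype(int)
        e=np.where((abs(np.diff(sat))+abs(np.diff(val)))>35)[0]
        print(xx,z,[(round(us[i]*1000,1),f'{sat[i]}/{val[i]}>{sat[i+1]}/{val[i+1]}') for i in e][:14])
cv2.imwrite('pics/w93.png',im[:,:,::-1])
E
```

```text
-0.035 0.027 [(np.float64(-93.5), '69/236>103/179'), (np.float64(-76.5), '95/171>94/133'), (np.float64(-75.5), '96/127>153/117'), (np.float64(-67.5), '142/117>146/185'), (np.float64(-54.0), '144/200>130/129'), (np.float64(-53.5), '130/129>94/168'), (np.float64(-51.5), '96/154>103/210'), (np.float64(-51.0), '103/210>86/241'), (np.float64(20.5), '85/226>-1/-1')]
-0.035 0.033 [(np.float64(-90.5), '69/245>103/168'), (np.float64(-76.0), '100/163>87/137'), (np.float64(-75.0), '106/128>141/123'), (np.float64(-67.0), '155/115>141/185'), (np.float64(-54.0), '144/200>130/129'), (np.float64(-53.5), '130/129>94/168'), (np.float64(-51.5), '101/152>80/253'), (np.float64(19.5), '83/227>-1/-1')]
-0.022 0.027 [(np.float64(-92.0), '80/241>104/160'), (np.float64(-77.5), '97/161>95/126'), (np.float64(-75.0), '98/127>144/122'), (np.float64(-54.0), '153/117>118/108'), (np.float64(-53.5), '118/108>58/168'), (np.float64(-49.5), '63/149>51/119'), (np.float64(11.0), '54/132>63/105'), (np.float64(20.5), '60/128>-1/-1')]
-0.022 0.033 [(np.float64(-91.0), '80/241>104/160'), (np.float64(-77.0), '97/161>95/126'), 
[... 1815 characters left out ...]
'120/183>150/202'), (np.float64(-54.5), '145/223>144/182'), (np.float64(-54.0), '144/182>123/116'), (np.float64(-53.5), '123/116>52/182'), (np.float64(-49.5), '59/159>60/64'), (np.float64(-48.5), '60/64>51/156'), (np.float64(19.5), '61/126>-1/-1')]
0.035 0.027 [(np.float64(-75.5), '97/221>118/184'), (np.float64(-75.0), '118/184>151/203'), (np.float64(-54.0), '152/205>117/137'), (np.float64(-53.5), '117/137>86/210'), (np.float64(-52.5), '86/210>67/242'), (np.float64(21.0), '73/229>-1/-1')]
0.035 0.033 [(np.float64(-75.0), '95/222>115/189'), (np.float64(-74.5), '115/189>152/201'), (np.float64(-54.0), '148/204>121/139'), (np.float64(-53.5), '121/139>67/249'), (np.float64(19.5), '72/228>-1/-1')]
```

View pics/w93.png

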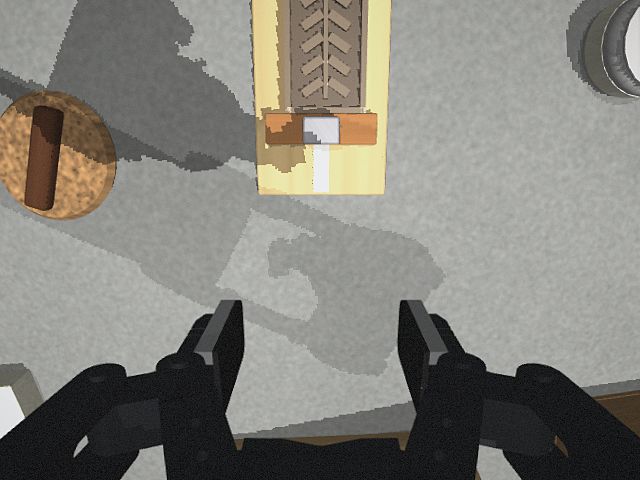

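Jaw and block touch at wrist (320,112). The stop is just out of view, so I go 90 mm further forward and measure the stop, jaw and bed end in one picture.

arm_command:
  motion:
    - [[0,0,0],[0.02,0,-0.01],0.3]
    - [[0,0,0],[0.03,0,-0.02],0.3]
    - [[0,0,0],[0.03,0,-0.02],0.3]
    - [[0,0,0],[0.01,0,-0.01],0.3]
    - [[0,0,0],[0,0,0],0.3]
    - [[0,0,0],[0,0,0],0.3]

```text
time_s: 29.77
position: [0.5249, -0.2344, 0.2612]
tool_rot: [2.343, 2.088, -0.001]
force: [-1.2, 0.2, -0.7]
finger_gap: 0.653
finger_force: 0.0
```

```bash
python3 - <<'E'
from blk import *
X=np.array([U[1],-U[0],0])
c,im,dp=shot('wrist','w94'); hsv=cv2.cvtColor(im[:,:,::-1].copy(),cv2.COLOR_BGR2HSV)
K,d,Rw,o=c; rv=cv2.Rodrigues(Rw.T)[0]
us=np.arange(-.13,.085,.0005)
for z,xs in ((.027,(-.035,.034,.037)),(.033,(-.02,.02)),(.010,(-.045,.02,.047))):
    for xx in xs:
        q=np.round(cv2.projectPoints(np.array([S+u*U+xx*X+[0,0,z] for u in us]),rv,-Rw.T@o,K,d)[0][:,0]).astype(int)
        ok=(q>=0).all(1)&(q[:,0]<640)&(q[:,1]<480); V=np.array([hsv[v,a,1:].astype(int) if k else [-1,-1] for (a,v),k in zip(q,ok)])
        e=np.where(abs(np.diff(V,axis=0)).sum(1)>35)[0]; e=[i for i in e if us[i]<-.04 or us[i]>.03]
        print(z,xx,' '.join(f'{us[i]*1000:.1f}:{V[i][0]}/{V[i][1]}>{V[i+1][0]}/{V[i+1][1]}' for i in e))
E
```

```text
0.027 -0.035 -109.0:10/171>89/244 -75.5:84/241>137/197 -73.0:140/180>147/210 -67.0:146/212>141/179 -54.0:140/188>123/85 -53.0:123/85>147/59 -50.5:138/63>122/98 -49.5:122/98>93/134 -47.5:92/119>94/247 40.0:98/167>87/231 46.0:95/218>135/123 46.5:135/123>144/206 55.0:137/190>75/153 55.5:75/153>11/121 60.5:18/86>151/214 68.5:149/209>102/130 69.0:102/130>22/103 71.5:8/130>6/183
0.027 0.034 -108.5:9/143>67/224 -107.5:67/224>98/232 -75.5:86/240>134/175 -61.5:144/173>143/219 -54.0:149/229>138/107 -53.0:138/107>116/68 -50.5:149/60>102/120 -49.5:102/120>100/183 -47.5:104/169>64/247 46.0:97/228>131/121 47.0:131/121>148/202 68.5:150/213>80/160 69.5:80/160>12/176
0.027 0.037 -108.5:13/153>65/222 -107.5:65/222>97/233 -75.5:88/237>132/170 -54.0:147/232>158/97 -53.0:158/97>163/47 -52.0:163/47>115/168 -50.5:96/159>70/252 46.0:91/231>110/213 47.0:110/213>156/190 68.5:151/216>74/166 69.5:74/166>12/173
0.033 -0.02 -106.5:14/166>95/244 -74.0:89/238>127/190 -67.5:143/189>129/85 -53.5:148/95>52/167 -52.5:52/167>59/69 -50.0:57/72>61/117 -49.0:61/117>64/36 -48.0:64/36>54/151 42.5:57/138>61/175 46.5:59/163>12
[... 443 characters left out ...]
178>100/240 -72.0:76/249>100/158 -65.0:95/175>98/125 -49.5:98/120>98/221 -44.0:103/212>91/237 44.0:100/150>98/187 45.0:98/187>87/242 49.0:99/218>97/139 68.0:102/143>48/96 69.0:48/96>10/105 71.5:5/97>8/131 72.5:8/131>7/176
0.01 0.02 -115.0:16/156>109/209 -80.5:92/233>137/177 -65.0:143/168>147/203 -59.0:153/222>42/176 -55.0:57/194>57/111 -54.0:57/111>50/46 -53.0:50/46>57/166 -43.0:54/146>52/112 -42.0:52/112>51/160 41.5:53/150>52/113 43.0:55/121>58/184 47.5:56/172>129/115 48.0:129/115>142/149 49.0:142/149>147/210 70.0:146/225>118/140 71.0:118/140>28/108 74.0:4/128>9/173
0.01 0.047 -115.0:15/153>70/223 -114.0:70/223>100/239 55.0:80/238>99/217 67.5:90/241>74/210 68.5:74/210>6/129 69.5:6/129>5/165
```

The jaw face is at -53.8 mm and the stop face at +46.5 mm along the bed. That gap of 100.3 mm matches the block's 100 mm, so it is snug. I hand in.

```bash
python3 -c "
from rig import robot
print(robot.hand_in())"
```

```text
the job is handed in; nothing more can be done
None
```

The job is handed in: the block lies carved face up on the bed, with the jaw closed on it against the end stop (measured gap 100.3 mm); the hand-in call returned no verdict.

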